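Clear a jammed vial carrier from the counter's feed chute

TASK

A vial carrier has run too far down the feed chute and its nose is jammed under the two red keeper lips. Push it back up the chute without touching the steel handle or its black tab until the nose is out from under the lips; then lift it out, keeping it upright, and hang it by the steel bar of its handle on the hook with the orange foot. Leave it hanging still, and do not disturb the other things on the bench.

Things in the scene. Friction and masses are not known exactly. Their poses are not given: they have to be found in the camera images.
- chute: Fixed aluminium channel 280 mm long, sloping 8 degrees. Origin: centre of its floor surface, 48 mm above the table; x up the slope, z normal to the floor. Floor x -140 (low end, open) to +140 (end wall 14 mm high). Side walls 14 mm high, 6 thick, 64 apart inside. The carrier stays where it is left on the slope.
- keeper_end (a point): Point on the chute's floor, centre line, at the upper end of the two red keeper lips (chute x = -60 mm). The lips cover x -140 to -60, 9.5 to 13.5 mm above the floor, with a 50 mm gap between them; they hold down the carrier's 60 mm wide base plate. Above x = -60 there are none.
- carrier: Loose grey carrier, 0.2 to 0.4 kg, with two captive white-capped vials. Origin: centre of its underside, on the chute floor; z up, x along it, at the start up the chute (nose at -x, 10 to 30 mm from the low end). Base 60 wide, 6 thick, x -70 to +66; tray 122 x 42 to z = 24; vials at x = -44, +44, 29 in diameter, tops at z = 64 mm. Sliding it takes 1 to 6 N.
- handle: The carrier's handle, rigid with it, same origin and axes: steel legs at x = -26, +26 mm; steel bar along x (58 long, 8 wide, z 82 to 88); black grip tab on the bar (30 along x, 14 thick along y, z 88 to 118; pinch it across y). Between the legs a window 46 wide, z 24 to 82, is free right through along y.
- carrier_nose (a point): Centre of the orange nose plate's outer face, where to push: x = -70, z = 35 mm in the carrier's frame. The plate is 44 mm wide, 6 mm thick, z 6 to 54.
- carrier_bar (a point): Middle of the underside of the handle's bar, which rests on the hook: z = 82 mm in the carrier's frame.
- carrier_tab (a point): Point to grip in the black tab: z = 105 mm in the carrier's frame, 13 mm below its top.
- hook_orange: Fixed hook stand, orange foot plate 150 x 100 x 12 mm. Origin: on the table under the saddle. Post at x = +85 mm, 162 high; the round prong, 8 thick, runs from it to -x, its top 162 to 154 high at the saddle (x = 0), then turns up to the tip at x = -28, its top 176 high. The bar hangs across the prong (carrier x along hook y, either way round).
- hook_orange_saddle (a point): Top of the prong at the saddle of the orange hook, 154 mm above the table, where the underside of the bar comes to rest. The tip enters the window under the bar from the hook's -x side.
- hook_blue: The same hook stand with a blue foot plate; not to be used.
- vial_a: Loose capped vial standing upright, white cap, 29 mm in diameter, 62 mm tall; origin at its underside. Bystander.
- vial_b: Loose capped vial standing upright, red cap, 29 mm in diameter, 62 mm tall; origin at its underside. Bystander.
- reagent: Amber reagent bottle, 70 mm in diameter, 150 mm tall; origin at its underside. Bystander.
- beaker: Glass beaker, 70 mm in diameter, 90 mm tall; origin at its underside. Bystander.
- tip_box: Blue tip box, 92 x 122 x 68 mm; origin at the centre of its underside. Bystander.
- driver: Red-handled screwdriver lying flat on the table, about 200 mm long and 30 mm high; origin on the table under it. Bystander.
There are look-alikes about, which are no part of the job. There is more than one size of the hook_orange; the job needs the largest.

How it is judged:
By the outcome, as a careful person would: the job done as asked, in the order asked, and still so for the second after the job is handed in, with the robot touching nothing.
It also fails if it takes over 72 s, if anything falls off the work surface, if the arm or the gripper's body presses on something with over 40 N, if the wrist force passes 120 N, or if a joint passes its speed limit or range.

ROBOT

A 6-joint arm with a two-finger parallel gripper is mounted at the origin on the work surface. World frame = base frame: x ahead of the robot, y to its left, z up, the work surface at z = 0. Lengths are in m, angles in rad, forces in N, time in s.
With the tool pointing down it reaches from about 0.4 to 0.825 m from the base axis. Payload 7 kg.
Tool frame: the origin (TCP) lies on the mounting face of the last link; the fingertips stand arm.tcp_to_tips ahead of it and the grasp point (between the pads) lies 159 mm ahead of it (arm.tcp_to_tips is the distance from the TCP to the fingertips, in m); z points along the fingers, y is the direction in which the jaws open and shut (so a half turn about z gives the same grasp; the last joint's range is limited). The gripper opens to 88 mm and grips with 3 to 60 N. Pads are 19 mm wide; open, the fingers measure 130 mm over their backs; the gripper's body (78 mm by 193 mm) begins 47 mm behind the grasp point.
Start: joints at [-0.934, 0.359, 0.012, 0, -1.224, -0.288], TCP at [0.231, -0.634, 0.405] pointing down, gripper open.
Joint ranges: [-3.07, 3.07], [-1.43, 2.12], [-1.02, 1.25], [-3.03, 1.67], [-3.05, -0], [-3.03, 3.03]. Speed limits (rad/s): [2.39, 2.39, 3.01, 3.14, 3.14, 3.14].

INTERFACE

Orientations are given as [roll, pitch, yaw] about the fixed x, y, z axes, in that order (R = Rz(yaw) Ry(pitch) Rx(roll)).
In Python, from station import arm, cams, job_done, finder gives the robot as it stands.
- The arm moves only by the tool play_rows, never from a script. Its argument "targets" is a list that holds one entry, the list of rows, each a list of 4 numbers: the shift along the tool's x, y, z in m, then the turn about the tool's z in degrees. A call has 1 to 5 rows; each row is the pose to reach, as a shift and turn from the pose commanded when the call began, along the tool's axes at that moment; what a row does not reach only later rows make up. A row lasts 1/8 s, in which the tool goes at most 62.5 mm and 10.7 degrees, less where a joint would pass 70% of its speed; a pose out of reach is approached as far as the arm can. A call with a gripper value outside its range is refused whole. "grip" is the closure in counts, from 0 (fully open) to 255 (shut), set as the call begins (left out, the last holds). The fingers move at their own pace and stop on an object; "newtons" is the grip in N (left out, the last holds). Time passes only in rows, so rows that repeat a pose let the fingers close. It gives the time, the measured TCP pose, the force and the opening at its end, in the units of the state.
- arm.get_state(): the state, without advancing time (a new reading comes with each control period).
- cams.grab_frame(name): name is "scene" or "top"; returns (picture, depth): 384x512x3 uint8, red, green, blue; 384x512 float32, m along the optical axis (not along the pixel's ray), 0 where there is no reading.
- cams.camera_params(name): a dict with "intrinsics" (3x3 intrinsics, pixels), "position" and "attitude" of the camera in the world. Camera axes: x right, y down, z forward; pixel columns grow to the right and rows downward; lengths in m; the calibration is good to about 2 mm. A picture is of the moment at which its call begins. camera_params takes no time and is no camera call.
- job_done(): hands the job in, once; it reports no verdict.
Trained networks look in the newest picture that a camera, given by its name, has taken for a name from the list of things; names that differ only in an ending like _2 or _b are one class to them, and where a whole thing is asked for, a point or a joint stands for the part that bears it (a point fixed in the world has none). Each returns a list of dicts, best first, with "score" (0 to 1); they miss things now and then, are a little off and sometimes report something else, mostly with a low value. They report only what shows in the picture. A call takes as long as a camera call. They do not tell look-alikes from the thing itself.
- finder.find_in(camera, query): "xyz" ([x, y, z] in m, in world coordinates, good to about 4 mm: the middle of the surface that is visible of it).
- finder.masks_of(camera, query): "mask" (384x512 bool, what is visible of it).
The state is a dict: "t": time; "q": joint angles; "qd": joint speeds; "joint_efforts": joint torques, N m; "eef_pos": TCP position; "ee_rot": TCP orientation; "force": force on the tool from outside, world axes, zero at the start; "moment": the same for the moment, N m; "width": finger opening in m.
Only numpy, scipy, OpenCV 4.12 (cv2) and the standard library are available. Lean on these libraries where they do the work, as an engineer would, in place of code of your own. Each camera call takes 0.05 s, during which the arm holds its last target. There are 200 camera calls.

## Working session

There is one attempt and no reset: what is moved stays moved. The work goes in short steps, Python scripts to look and compute and a tool call to move; the robot and the scene stay as the last step left them, time stands still between calls to the robot, and variables do not carry over. Pictures are saved under pics/ and viewed, about 8 in all and at most 12, crops included, and the job is handed in when it is done.

Besides the shell and the picture viewer there is one more tool, called after "Call:" as name(argument=value, ...) on one line, values as JSON. play_rows: Moves the arm, as the interface text tells. Its arguments: {"type":"object","properties":{"targets":{"type":"array","items":{"type":"array","items":{"type":"array","items":{"type":"number"}}}},"grip":{"type":"number"},"newtons":{"type":"number"}},"required":["targets"]}

```bash
ls; mkdir -p pics; python3 - <<'E'
from station import arm,cams,finder
import cv2,numpy as np
s=arm.get_state();print({k:np.round(v,3) for k,v in s.items()},arm.tcp_to_tips)
ims=[]
for c in("scene","top"):
    p=cams.camera_params(c);print(c,p)
    im,d=cams.grab_frame(c);cv2.imwrite(f"pics/{c}0.png",cv2.resize(im[...,::-1],(800,600),interpolation=cv2.INTER_CUBIC));np.save(f"pics/{c}0d.npy",d)
    for q in("chute","carrier","keeper_end","carrier_nose","carrier_bar","carrier_tab","hook_orange","hook_orange_saddle","hook_blue"):
        print(c,q,[(np.round(r["xyz"],3).tolist(),round(r["score"],2)) for r in finder.find_in(c,q)])
E
```

```text
pics
{'t': np.float64(0.0), 'q': array([-0.934,  0.359,  0.011, -0.   , -1.224, -0.288]), 'qd': array([-0.002, -0.001, -0.   ,  0.001,  0.001,  0.002]), 'joint_efforts': array([ 1.0000e-03, -5.8273e+01,  2.9305e+01,  6.9970e+00,  7.0000e-03,
       -0.0000e+00]), 'eef_pos': array([ 0.231, -0.634,  0.404]), 'ee_rot': array([ 3.14 , -0.   , -2.793]), 'force': array([0.579, 0.443, 0.097]), 'moment': array([ 0.012,  0.039, -0.066]), 'width': np.float64(0.088)} 0.1781
scene {'intrinsics': array([[456.87539118,   0.        , 255.8035422 ],
       [  0.        , 456.87539118, 197.29702949],
       [  0.        ,   0.        ,   1.        ]]), 'position': array([ 1.50465683, -0.12362528,  0.93504369]), 'attitude': array([-2.25534590e+00,  1.60948167e-03,  1.49078573e+00])}
scene chute [([0.564, 0.231, 0.057], 0.74)]
scene carrier [([0.539, 0.124, 0.073], 0.86)]
scene keeper_end [([0.558, 0.232, 0.056], 0.88)]
scene carrier_nose [([0.537, 0.124, 0.077], 0.63)]
scene carrier_bar [([0.542, 0.122, 0.072], 0.71), ([0.761, 0.224, 0.088], 0.37)]
scene carrier_tab [([0.539, 0.125, 0.075], 0.62)]
sce
[... 583 characters left out ...]
ude': array([-3.01817688, -0.00924509, -1.57618524])}
top chute [([0.551, 0.24, 0.058], 0.61)]
top carrier [([0.528, 0.133, 0.065], 0.65), ([0.544, 0.236, 0.058], 0.38)]
top keeper_end [([0.546, 0.233, 0.059], 0.65)]
top carrier_nose [([0.529, 0.13, 0.066], 0.95)]
top carrier_bar [([0.527, 0.129, 0.071], 0.69)]
top carrier_tab [([0.529, 0.13, 0.068], 0.59)]
top hook_orange [([0.66, -0.497, 0.009], 0.97), ([0.247, -0.265, 0.008], 0.91), ([0.612, -0.323, 0.012], 0.86), ([0.528, 0.132, 0.066], 0.49), ([0.528, 0.116, 0.156], 0.48)]
top hook_orange_saddle [([0.662, -0.501, 0.004], 0.75), ([0.609, -0.325, 0.014], 0.59), ([0.241, -0.273, 0.012], 0.58)]
top hook_blue [([0.586, -0.119, 0.013], 0.69)]
```

View pics/scene0.png

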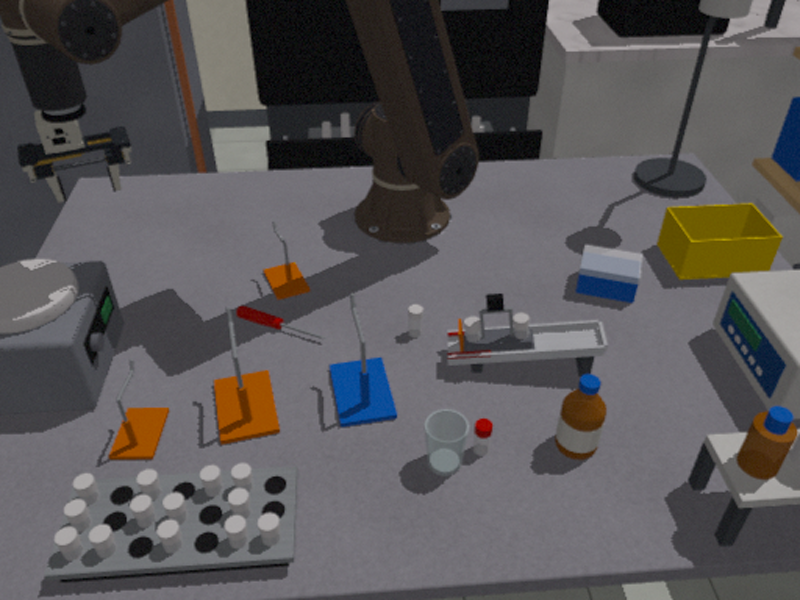

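View pics/top0.png

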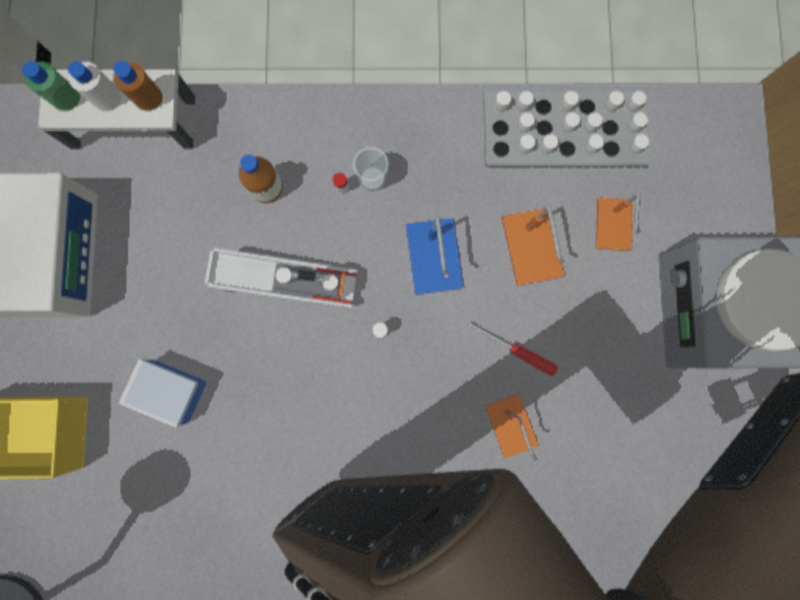

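The top picture shows three orange hooks, at px (533,245), (614,224) and (512,425). The foot at (533,245) is about 70x50 px, which matches 150x100 mm at 486 px/m. The other two are smaller. The chute runs from the low end with the lips at about (350,287) up to (212,265). I'll confirm with an enlarged crop and then measure.

```bash
cat > h.py <<'E'
import numpy as np,cv2
from scipy.spatial.transform import Rotation as R
from station import arm,cams,finder
def cloud(c,d,p=None):
    p=p or cams.camera_params(c);K=p["intrinsics"];v,u=np.mgrid[:384,:512]
    P=np.stack([(u-K[0,2])/K[0,0]*d,(v-K[1,2])/K[1,1]*d,d],-1)
    return P@R.from_euler("xyz",p["attitude"]).as_matrix().T+p["position"]
def proj(c,X):
    p=cams.camera_params(c);K=p["intrinsics"]
    q=(np.atleast_2d(X)-p["position"])@R.from_euler("xyz",p["attitude"]).as_matrix();q=q@K.T
    return q[:,:2]/q[:,2:]
def grab(c):
    im,d=cams.grab_frame(c);return im,d,cloud(c,d)
def orange(im):
    h=cv2.cvtColor(im,cv2.COLOR_RGB2HSV);return (h[...,0]>6)&(h[...,0]<18)&(h[...,1]>170)&(h[...,2]>90)
E
python3 - <<'E'
from h import *
crops=[]
for c in("top","scene"):
    im,d,P=grab(c);np.savez(f"pics/{c}.npz",im=im,d=d,P=P)
    fl=(d>0)&(abs(P[...,2])<.02)&(P[...,0]>.3)&(P[...,0]<.9)
    print(c,"table z",np.median(P[...,2][fl]))
    o=orange(im)&(d>0)
    n,l,st,_=cv2.connectedComponentsWithStats(o.astype(np.uint8))
    for i in range(1,n):
        if st[i,4]<12: continue
        X=P[l==i];X=X[abs(X[:,2]-np.median(X[:,2]))<.03];
        r=cv2.minAreaRect((X[:,:2]*1000).astype(np.float32));print(c,st[i],"med",np.round(np.median(X,0),3),"rect mm",np.round(r[0],0),np.round(r[1],0),round(r[2],1),"z",np.round([X[:,2].min(),X[:,2].max()],3))
    # handle tab: dark, high
    V=im.max(2);m=(V<50)&(P[...,2]>.1)&(P[...,2]<.2)&(abs(P[...,0]-.53)<.08)&(abs(P[...,1]-.15)<.1)
    X=P[m];print(c,"tab",len(X),np.round(X.min(0),3),np.round(X.max(0),3),np.round(np.median(X,0),3)) if len(X) else 0
for c,(u0,v0,u1,v1) in (("top",(125,150,245,205)),("scene",(275,180,395,245))):
    crops.append(cv2.resize(np.load(f"pics/{c}.npz")["im"][v0:v1,u0:u1,::-1],(600,(v1-v0)*5),interpolation=cv2.INTER_CUBIC))
cv2.imwrite("pics/c1.png",np.vstack(crops))
a=np.load("pics/top.npz")["im"][115:200,255:415,::-1];b=np.load("pics/scene.npz")["im"][180:300,60:260,::-1]
cv2.imwrite("pics/c2.png",np.vstack([cv2.resize(a,(480,255)),cv2.resize(b,(480,288))]))
E
```

```text
top table z 0.0001609576326835338
top tab 3 [0.525 0.11  0.158] [0.536 0.121 0.16 ] [0.533 0.115 0.158]
scene table z -0.0004785351943404348
scene [169 168  29  24 432] med [ 0.263 -0.272  0.007] rect mm [ 250. -271.] [114.  76.] 20.1 z [-0.004  0.036]
scene [293 204   4  21  34] med [0.543 0.064 0.075] rect mm [527.  63.] [ 8. 44.] 83.6 z [0.045 0.088]
scene [ 137  237   42   47 1476] med [ 0.633 -0.323  0.011] rect mm [ 619. -328.] [153.  99.] 11.0 z [-0.001  0.041]
scene [376 253  12  16 117] med [0.766 0.243 0.107] rect mm [765. 243.] [21. 44.] 31.2 z [0.091 0.129]
scene [ 70 261  38  33 896] med [ 0.673 -0.499  0.008] rect mm [ 665. -502.] [ 73. 113.] 84.9 z [-0.002  0.037]
scene [482 264  28  20 195] med [0.902 0.431 0.19 ] rect mm [895. 437.] [53. 49.] 50.7 z [0.187 0.193]
scene tab 104 [0.526 0.107 0.129] [0.545 0.134 0.162] [0.54  0.121 0.149]
```

View pics/c1.png

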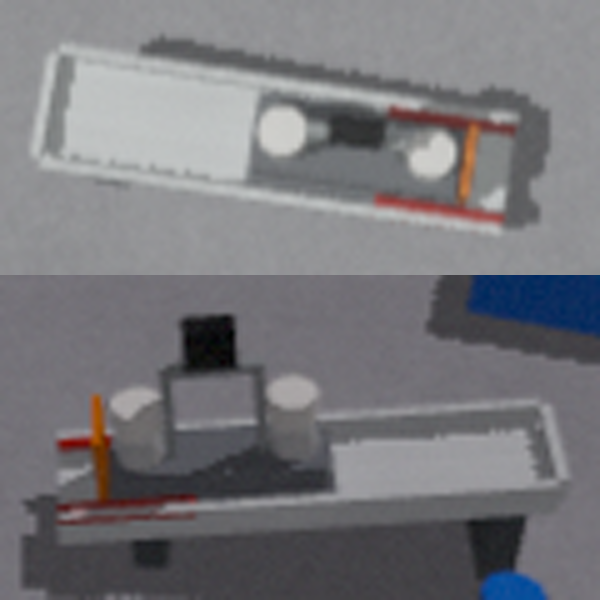

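View pics/c2.png

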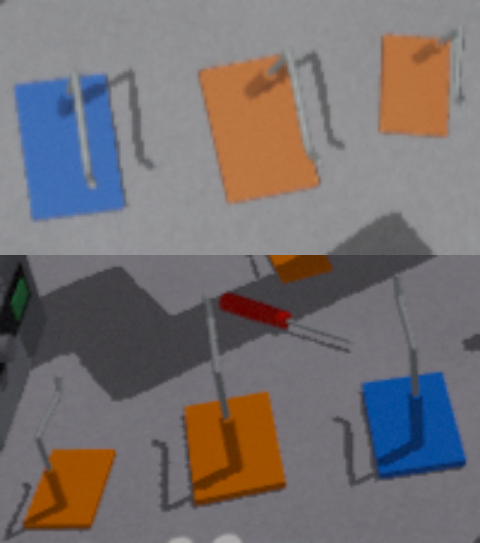

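Top crop: of the orange feet, (258,130) in the c2 picture is the biggest (153x99 mm measured). The smaller ones measure 113x75 mm. Its tip points toward the robot. The c1 crop shows the nose under the lips, the tab up, and the chute's low end at the right. Next I'll measure the chute, the hook prong and the carrier accurately.

```bash
python3 - <<'E'
from h import *
from scipy.optimize import least_squares
for c in("top","scene"):
    D=np.load(f"pics/{c}.npz");im,d,P=D["im"],D["d"],D["P"]
    # chute
    m=(d>0)&(abs(P[...,0]-.55)<.09)&(P[...,1]>.02)&(P[...,1]<.40)&(P[...,2]>.025)
    n,l,st,_=cv2.connectedComponentsWithStats(m.astype(np.uint8));i=1+st[1:,4].argmax()
    X=P[l==i];X=X[X[:,2]<.13]
    r=cv2.minAreaRect((X[:,:2]*1000).astype(np.float32));print(c,"chute",len(X),np.round(r[0],1),np.round(r[1],1),r[2])
    # plane-ish: robust side edges at yaw guess
    for yaw in (82,83,84,85,86):
        a=np.radians(yaw);s=X[:,0]*np.cos(a)+X[:,1]*np.sin(a);t=-X[:,0]*np.sin(a)+X[:,1]*np.cos(a)
        w=[]
        for k in np.linspace(s.min()+.02,s.max()-.02,9):
            q=t[abs(s-k)<.015];w.append((np.percentile(q,2),np.percentile(q,98)))
        w=np.array(w)*1000;print(yaw,"slopes",np.round([np.polyfit(np.arange(9),w[:,j],1)[0] for j in(0,1)],2),"lo/hi",np.round(np.median(w,0),1),"s",np.round(np.percentile(s,[.3,99.7])*1000,1))
    # white floor of upper part: plane
    F=X[(X[:,1]>.24)&(X[:,1]<.32)&(abs(X[:,0]-.55)<.02)];co=np.linalg.lstsq(np.c_[F[:,:2]-[.55,.28],np.ones(len(F))],F[:,2],rcond=None)[0];print("floor plane",np.round(co,4))
    # prong
    m=(d>0)&(abs(P[...,0]-.62)<.14)&(abs(P[...,1]+.33)<.07)&(P[...,2]>.135)&(P[...,2]<.2)
    X=P[m];print("prong",len(X));o=X[:,0].argsort();print(np.round(X[o][::max(1,len(X)//14)]*1000).tolist())
    m=(d>0)&orange(im)&(abs(P[...,0]-.62)<.13)&(abs(P[...,1]+.33)<.09)
    X=P[m];
    if len(X): r=cv2.minAreaRect((X[:,:2]*1000).astype(np.float32));print("foot",r)
E
```

```text
top chute 2291 [540.7 181.9] [283.   76.7] 82.02828979492188
82 slopes [0.02 0.06] lo/hi [-546.5 -472.2] s [115.8 395.8]
83 slopes [-0.53 -0.47] lo/hi [-551.3 -476.4] s [106.9 387.1]
84 slopes [-1.05 -1.01] lo/hi [-555.6 -480.7] s [ 97.7 377.9]
85 slopes [-1.56 -1.56] lo/hi [-559.6 -484.7] s [ 88.5 368.6]
86 slopes [-2.08 -2.1 ] lo/hi [-563.5 -488.6] s [ 79.7 359.6]
floor plane [0.0587 0.185  0.0626]
prong 126
[[543.0, -341.0, 172.0], [552.0, -342.0, 170.0], [560.0, -338.0, 155.0], [570.0, -340.0, 152.0], [578.0, -334.0, 154.0], [587.0, -331.0, 155.0], [594.0, -333.0, 159.0], [603.0, -328.0, 159.0], [612.0, -328.0, 158.0], [621.0, -330.0, 155.0], [631.0, -322.0, 161.0], [637.0, -326.0, 160.0], [646.0, -320.0, 160.0], [652.0, -318.0, 151.0]]
foot ((632.2517700195312, -349.37823486328125), (99.00569915771484, 39.409027099609375), 23.275135040283203)
scene chute 2579 [543.8 181.6] [282.3  84.4] 82.4686050415039
82 slopes [0.09 1.4 ] lo/hi [-552.5 -476.8] s [115.  395.4]
83 slopes [-0.41  0.89] lo/hi [-557.4 -482.3] s [105.8 386.2]
84 slopes [-0.94  0.31] lo/hi [-561.6 -486.7] s [ 97.3 376.5]
85 slopes [-1.48 -0.27] lo/hi [-565.6 -492.5] s [ 88.5 367.4]
86 slopes [-1.98 -0.75] lo/hi [-569.4 -497.7] s [ 78.8 358. ]
floor plane [0.0104 0.19   0.0622]
prong 125
[[549.0, -339.0, 173.0], [552.0, -341.0, 173.0], [556.0, -337.0, 168.0], [558.0, -336.0, 153.0], [565.0, -336.0, 152.0], [577.0, -336.0, 155.0], [588.0, -330.0, 154.0], [600.0, -331.0, 157.0], [615.0, -332.0, 157.0], [622.0, -326.0, 159.0], [636.0, -324.0, 161.0], [646.0, -327.0, 157.0], [654.0, -318.0, 161.0], [656.0, -320.0, 159.0], [657.0, -319.0, 136.0], [660.0, -323.0, 153.0]]
foot ((618.98828125, -327.6840515136719), (153.4716033935547, 98.70963287353516), 10.996179580688477)
```

```bash
cat >> h.py <<'E'
def ch(x,z,y=0,s0=.2565,t0=-.5115,yaw=82.):  # chute/carrier frame -> world
    a=np.radians(yaw);b=np.radians(8);s=s0+x*np.cos(b)-z*np.sin(b);t=t0+y
    return np.array([s*np.cos(a)-t*np.sin(a),s*np.sin(a)+t*np.cos(a),.048+x*np.sin(b)+z*np.cos(b)])
def go(p,yaw):
    s=arm.get_state();Rm=R.from_euler("xyz",s["ee_rot"]).as_matrix()
    dy=(yaw-np.degrees(s["ee_rot"][2])+180)%360-180
    print("t",round(s["t"],2),"pos",np.round(s["eef_pos"],4),"rot",np.round(np.degrees(s["ee_rot"]),2),"F",np.round(s["force"],1),"-> shift",np.round((np.asarray(p)-s["eef_pos"])@Rm,4),"turn",round(-dy,2))
E
python3 - <<'E'
from h import *
n=ch(-.120,.032);print("nose",n)
p=ch(-.120,.032)-np.array([.1392,.9903,0])*(.0095+.030);p[2]=.062+.1781;print(p)
go([p[0],p[1],.39],-98)
E
```

```text
nose [0.52506196 0.06073082 0.06298781]
[0.51956356 0.02161397 0.2401    ]
t 1.1 pos [ 0.2307 -0.6343  0.4047] rot [-180.      0.   -160.02] F [-0.2 -0.6  1.2] -> shift [-0.4957  0.5177  0.0147] turn -62.02
```

Call:
play_rows(targets=[[[-0.04,0.042,0,-5],[-0.08,0.084,0,-10],[-0.12,0.126,0,-15],[-0.16,0.168,0,-20],[-0.2,0.209,0,-25]]], grip=255, newtons=20)

```text
t: 1.72
eef_pos: [0.3476, -0.3679, 0.4049]
ee_rot: [-3.141, 0.0, -2.354]
force: [0.4, 0.1, 0.6]
width: 0.0433
```

```bash
python3 -c "
from h import *
go([.5196,.0216,.39],-98);print(arm.get_state()['q'])"
```

```text
t 1.73 pos [ 0.3476 -0.3679  0.4049] rot [-1.7996e+02  1.0000e-02 -1.3486e+02] F [0.4 0.1 0.6] -> shift [-0.3974  0.1528  0.0149] turn -36.86
[-4.25039486e-01  7.81803681e-02 -3.52829712e-01  4.17886416e-05
 -1.13896248e+00 -3.57920128e-01]
```

Call:
play_rows(targets=[[[-0.057,0.022,0,-6],[-0.114,0.044,0,-12],[-0.17,0.066,0,-18],[-0.227,0.087,0,-24],[-0.28,0.108,0,-30]]])

```text
t: 2.35
eef_pos: [0.4693, -0.0932, 0.4052]
ee_rot: [-3.14, 0.0, -1.829]
force: [0.9, -0.6, -0.3]
width: 0.0006
```

```bash
python3 -c "
from h import *
go([.5196,.0216,.39],-98);print(arm.get_state()['q'])"
```

```text
t 2.35 pos [ 0.4693 -0.0932  0.4052] rot [-1.7993e+02  3.0000e-02 -1.0478e+02] F [ 0.9 -0.6 -0.3] -> shift [-0.1238 -0.0193  0.0153] turn -6.78
[ 2.16455672e-01  2.90983991e-02 -4.05115235e-01  1.67576769e-04
 -1.13528865e+00 -4.74528543e-01]
```

Call:
play_rows(targets=[[[-0.045,-0.007,0,-3],[-0.09,-0.014,0.03,-6.8],[-0.124,-0.0193,0.08,-6.8],[-0.124,-0.0193,0.13,-6.8],[-0.124,-0.0193,0.145,-6.8]]])

```text
t: 2.98
eef_pos: [0.5186, 0.0195, 0.2571]
ee_rot: [3.137, -0.002, -1.714]
force: [0.4, -0.2, -0.2]
width: 0.0005
```

```bash
python3 - <<'E'
from h import *
go([.5196,.0216,.2401],-98)
a,_,_=grab("top");b,_,_=grab("scene")
cv2.imwrite("pics/p1.png",np.vstack([cv2.resize(a[130:220,125:275,::-1],(600,300)),cv2.resize(b[140:260,250:410,::-1],(400,300)).__class__ and cv2.copyMakeBorder(cv2.resize(b[140:260,250:410,::-1],(400,300)),0,0,0,200,0)]))
E
```

```text
t 2.98 pos [0.5186 0.0195 0.2571] rot [ 1.7974e+02 -1.4000e-01 -9.8190e+01] F [ 0.4 -0.2 -0.2] -> shift [-0.0022 -0.0007  0.017 ] turn -0.19
```

View pics/p1.png

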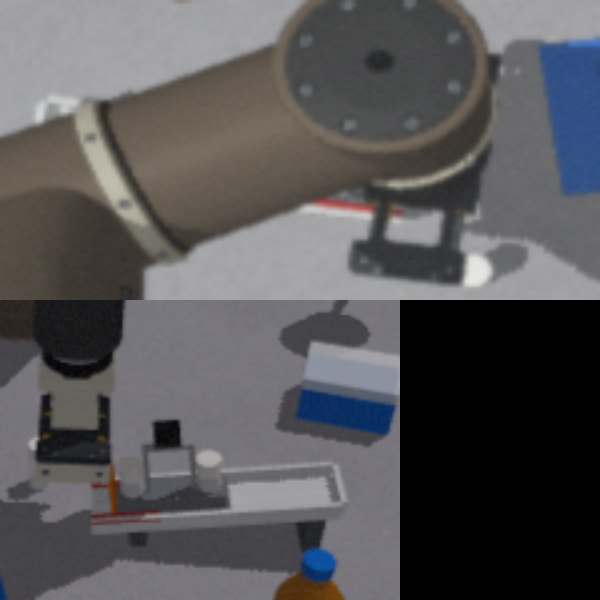

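Call:
play_rows(targets=[[[-0.002,0,0.01,0],[-0.002,0,0.018,0],[-0.006,0,0.018,0],[-0.014,0,0.018,0],[-0.018,0,0.018,0]]])

```text
t: 3.7
eef_pos: [0.5225, 0.038, 0.2421]
ee_rot: [-3.141, 0.0, -1.714]
force: [0.2, -0.3, -0.6]
width: 0.0006
```

```bash
python3 -c "
from h import *
n=ch(-.120,.032);go([n[0],n[1],.2401],-98)"
```

```text
t 3.7 pos [0.5225 0.038  0.2421] rot [-1.7995e+02  2.0000e-02 -9.8190e+01] F [ 0.2 -0.3 -0.6] -> shift [-0.0229  0.0007  0.002 ] turn -0.19
```

Call:
play_rows(targets=[[[-0.004,0,0,0],[-0.008,0.0003,0,0],[-0.012,0.0005,-0.001,0],[-0.016,0.0007,-0.0015,0],[-0.02,0.0007,-0.002,0]]])

```text
t: 4.32
eef_pos: [0.5242, 0.0572, 0.2436]
ee_rot: [3.141, -0.0, -1.714]
force: [-0.4, -2.4, -0.5]
width: 0.0006
```

Call:
play_rows(targets=[[[-0.003,0,-0.0004,0],[-0.006,0,-0.0008,0],[-0.009,0,-0.0012,0],[-0.012,0,-0.0017,0],[-0.015,0,-0.002,0]]])

```text
t: 4.95
eef_pos: [0.5266, 0.0723, 0.2457]
ee_rot: [3.142, -0.0, -1.714]
force: [0.2, -2.5, -0.0]
width: 0.0002
```

Call:
play_rows(targets=[[[-0.006,0,-0.0008,0],[-0.012,0,-0.0017,0],[-0.018,0,-0.0025,0],[-0.024,0,-0.0034,0],[-0.03,0,-0.0042,0]]])

```text
t: 5.58
eef_pos: [0.5309, 0.1022, 0.25]
ee_rot: [3.142, -0.0, -1.714]
force: [0.2, -3.5, 0.2]
width: 0.0004
```

Call:
play_rows(targets=[[[-0.006,0,-0.0008,0],[-0.012,0,-0.0017,0],[-0.018,0,-0.0025,0],[-0.024,0,-0.0034,0],[-0.03,0,-0.0042,0]]])

```text
t: 6.2
eef_pos: [0.5352, 0.1318, 0.2541]
ee_rot: [-3.142, -0.0, -1.714]
force: [-1.4, -2.9, 1.4]
width: 0.0003
```

```bash
python3 - <<'E'
from h import *
s=arm.get_state();p=s["eef_pos"];print(np.round(p,4),s["force"],"nose x",(p[0]*.1392+p[1]*.9903+.0095-.2565+.0046)/.9903)
im,d,P=grab("scene")
o=orange(im)&(d>0)&(abs(P[...,0]-.54)<.05)&(P[...,1]>.04)&(P[...,1]<.3)
X=P[o];r=cv2.minAreaRect((X[:,:2]*1000).astype(np.float32));print(len(X),r,np.median(X,0))
cv2.imwrite("pics/p2.png",cv2.resize(im[140:260,250:410,::-1],(640,480)))
E
```

```text
[0.5352 0.1318 0.2541] [-1.39521634 -2.85997631  1.36578927] nose x -0.03771241831699225
10 ((560.5762329101562, 146.36585998535156), (5.869688510894775, 5.156670093536377), 58.137699127197266) [0.56110555 0.14697728 0.07214933]
```

View pics/p2.png

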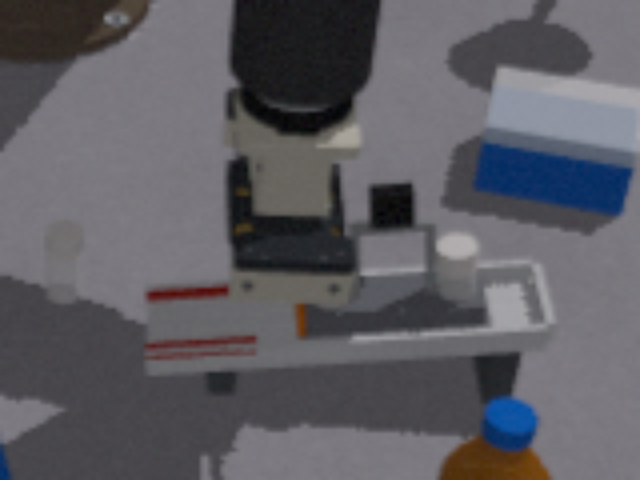

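The nose (px 300) is clear of the upper end of the lips (px 255), by about 22 mm. Now I'll back off, rise and measure the tab.

Call:
play_rows(targets=[[[0.02,0,0,0],[0.06,0,0,0],[0.1,0,-0.04,0],[0.14,0,-0.1,0],[0.2,0,-0.14,0]]], grip=0)

```text
t: 6.88
eef_pos: [0.5084, -0.053, 0.3855]
ee_rot: [-3.139, 0.001, -1.713]
force: [1.9, -0.4, -1.1]
width: 0.0447
```

```bash
python3 - <<'E'
from h import *
for c in("scene","top"):
    im,d,P=grab(c)
    m=(im.max(2)<60)&(d>0)&(P[...,2]>.12)&(P[...,2]<.2)&(abs(P[...,0]-.54)<.05)&(abs(P[...,1]-.21)<.06)
    X=P[m];print(c,"tab",len(X))
    if len(X): print(np.round(np.percentile(X,[3,50,97],axis=0),4))
    o=orange(im)&(d>0)&(abs(P[...,0]-.54)<.05)&(P[...,1]>.04)&(P[...,1]<.3)&(P[...,2]>.03)
    X=P[o];print(len(X),np.round(np.percentile(X,[3,50,97],axis=0),4) if len(X) else 0)
    for q in("carrier_tab","carrier_nose"):print(q,[(np.round(r["xyz"],3).tolist(),round(r["score"],2)) for r in finder.find_in(c,q)])
    np.savez(f"pics/{c}1.npz",im=im,d=d,P=P)
x=-.0377+.07
print("pred tab",ch(x,.105),ch(x,.118));g=ch(x,.118)
go([g[0],g[1],.40],172)
E
```

```text
scene tab 121
[[0.5424 0.1897 0.141 ]
 [0.5526 0.2028 0.1602]
 [0.5564 0.2174 0.1719]]
26 [[0.523  0.1417 0.0578]
 [0.5583 0.1459 0.0945]
 [0.5615 0.1496 0.0997]]
carrier_tab [([0.552, 0.208, 0.086], 0.66)]
carrier_nose [([0.554, 0.207, 0.086], 0.55)]
top tab 0
0 0
carrier_tab []
carrier_nose []
pred tab [0.5446378  0.20002013 0.15647344] [0.544386   0.19822849 0.16934692]
t 7.17 pos [ 0.5083 -0.0518  0.3823] rot [ 1.7996e+02  2.0000e-02 -9.8250e+01] F [ 0.1  0.2 -0.3] -> shift [-2.526e-01  1.000e-04 -1.760e-02] turn 89.75
```

Call:
play_rows(targets=[[[-0.03,0,-0.018,10],[-0.06,0,-0.018,20],[-0.09,0,-0.018,30],[-0.12,0,-0.018,40],[-0.15,0,-0.018,50]]])

```text
t: 7.8
eef_pos: [0.5299, 0.0988, 0.3996]
ee_rot: [3.141, -0.002, -2.591]
force: [-0.5, 0.2, 0.2]
width: 0.0872
```

```bash
python3 -c "
from h import *
go([.546,.2015,.40],172);print(arm.get_state()['q'])"
```

```text
t 7.8 pos [0.5299 0.0988 0.3996] rot [ 1.7998e+02 -1.3000e-01 -1.4845e+02] F [-0.5  0.2  0.2] -> shift [-0.0674  0.0791 -0.0005] turn 39.55
[ 5.47993692e-01  1.39548868e-01 -2.94482198e-01 -3.78367496e-04
 -1.13905022e+00 -1.56800123e+00]
```

Call:
play_rows(targets=[[[-0.017,0.02,0,10],[-0.034,0.04,0,20],[-0.051,0.06,0,30],[-0.0674,0.0791,0,39.5],[-0.0674,0.0791,0,39.5]]])

```text
t: 8.43
eef_pos: [0.5455, 0.2019, 0.3991]
ee_rot: [-3.14, -0.002, 3.009]
force: [-0.1, -0.3, -0.6]
width: 0.0875
```

```bash
python3 -c "
from h import *
go([.546,.2015,.3286],172);print(arm.get_state()['q'])"
```

```text
t 8.43 pos [0.5455 0.2019 0.3991] rot [-1.799e+02 -1.200e-01  1.724e+02] F [-0.1 -0.3 -0.6] -> shift [-0.0007 -0.0002  0.0705] turn 0.4
[ 6.90378382e-01  2.10926968e-01 -2.06439862e-01 -3.29613216e-04
 -1.15617999e+00 -2.39366902e+00]
```

Call:
play_rows(targets=[[[0,0,0.02,0.4],[0,0,0.04,0.4],[0,0,0.06,0.4],[0,0,0.07,0.4],[0,0,0.07,0.4]]])

```text
t: 9.05
eef_pos: [0.5455, 0.1995, 0.3302]
ee_rot: [-3.14, -0.001, 3.001]
force: [0.1, -0.0, 0.0]
width: 0.0875
```

```bash
python3 - <<'E'
from h import *
go([.546,.2015,.3286],172)
im,d,P=grab("scene");cv2.imwrite("pics/p3.png",cv2.resize(im[140:240,280:400,::-1],(720,600),interpolation=cv2.INTER_CUBIC))
E
```

```text
t 9.05 pos [0.5455 0.1995 0.3302] rot [-1.7991e+02 -8.0000e-02  1.7195e+02] F [ 0.1 -0.   0. ] -> shift [-0.0002  0.0021  0.0016] turn -0.05
```

View pics/p3.png

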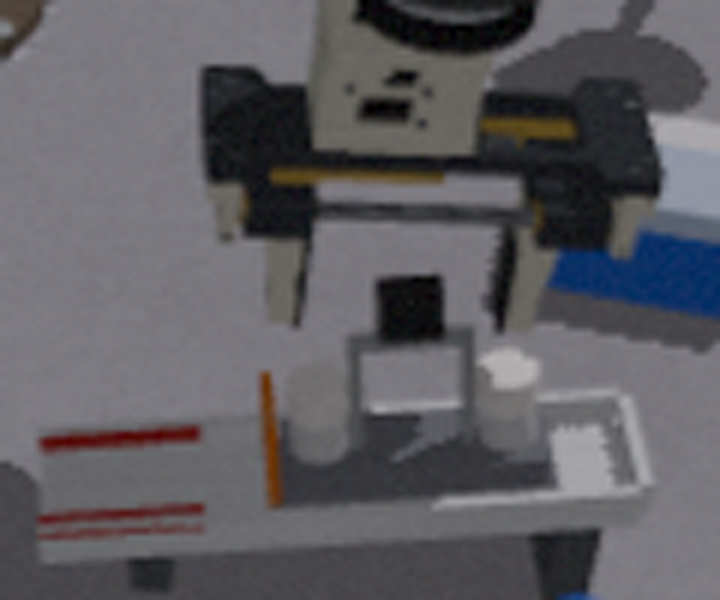

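Fingers straddle the tab (fingers at px 300 and 500, tab at 378–440), with the tips above the bar. Closing.

Call:
play_rows(targets=[[[0,0.002,0,0],[0,0.002,0,0],[0,0.002,0,0],[0,0.002,0,0],[0,0.002,0,0]]], grip=255, newtons=25)

```text
t: 9.72
eef_pos: [0.546, 0.2015, 0.3311]
ee_rot: [3.142, 0.0, 3.0]
force: [0.1, 0.2, -0.7]
width: 0.043
```

Call:
play_rows(targets=[[[0,0,0,0],[0,0,0,0],[0,0,0,0],[0,0,0,0],[0,0,0,0]]])

```text
t: 10.35
eef_pos: [0.546, 0.2015, 0.3311]
ee_rot: [3.141, 0.0, 3.0]
force: [-0.5, 0.7, 0.1]
width: 0.0312
```

Call:
play_rows(targets=[[[0,0,-0.004,0],[0,0,-0.01,0],[0,0,-0.02,0],[0,0,-0.035,0],[0,0,-0.05,0]]])

```text
t: 10.98
eef_pos: [0.5461, 0.2015, 0.3825]
ee_rot: [3.141, 0.001, 3.0]
force: [0.1, 0.5, -2.5]
width: 0.031
```

```bash
python3 - <<'E'
from h import *
go([.546,.2015,.45],172);print(arm.get_state()["width"])
im,d,P=grab("scene");cv2.imwrite("pics/p4.png",cv2.resize(im[110:230,270:410,::-1],(700,600),interpolation=cv2.INTER_CUBIC))
E
```

```text
t 10.97 pos [0.5461 0.2015 0.3825] rot [1.7998e+02 3.0000e-02 1.7189e+02] F [ 0.1  0.5 -2.5] -> shift [ 0.      0.     -0.0675] turn -0.11
0.031001181956211366
```

View pics/p4.png

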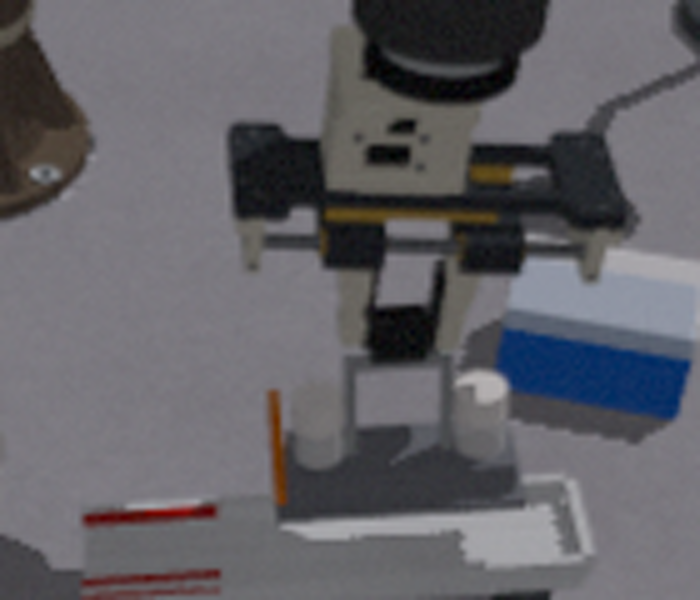

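The carrier is lifted, level and held by the tab. Refining the hook line and the bar height before carrying.

```bash
python3 - <<'E'
from h import *
for c in("top","scene"):
    D=np.load(f"pics/{c}.npz");P,d=D["P"],D["d"]
    m=(d>0)&(abs(P[...,0]-.60)<.075)&(abs(P[...,1]+.33)<.04)&(P[...,2]>.135)&(P[...,2]<.2)
    X=P[m];k=np.polyfit(X[:,0]-.574,X[:,1],1);print(c,len(X),"y at .574",k[1],"yaw",np.degrees(np.arctan(k[0])),"xmin",X[:,0].min())
im,d,P=grab("scene");p=arm.get_state()["eef_pos"]
r=np.radians(82);u=(P[...,0]-p[0])*np.cos(r)+(P[...,1]-p[1])*np.sin(r);t=-(P[...,0]-p[0])*np.sin(r)+(P[...,1]-p[1])*np.cos(r)
m=(d>0)&(abs(t)<.04)&(abs(u)<.022)&(P[...,2]>p[2]-.29)&(P[...,2]<p[2]-.17)
z=P[...,2][m];print("rel z hist");h,e=np.histogram(p[2]-z,np.arange(.17,.29,.004));print([(round(a,3),int(b)) for a,b in zip(e,h) if b])
go([.546,.2015,.48],172)
go([.4906,-.352,.48],-169)
E
```

```text
top 126 y at .574 -0.3348724036098768 yaw 11.02713604614686 xmin 0.5430255005967288
scene 125 y at .574 -0.33687765111646645 yaw 10.987906189057814 xmin 0.5486715277141787
rel z hist
[(np.float64(0.17), 22), (np.float64(0.174), 16), (np.float64(0.178), 14), (np.float64(0.182), 15), (np.float64(0.186), 14), (np.float64(0.19), 16), (np.float64(0.194), 12), (np.float64(0.198), 4), (np.float64(0.202), 2), (np.float64(0.206), 1), (np.float64(0.21), 1), (np.float64(0.214), 1), (np.float64(0.218), 2), (np.float64(0.222), 2), (np.float64(0.226), 3), (np.float64(0.23), 3), (np.float64(0.234), 3), (np.float64(0.238), 5), (np.float64(0.242), 3), (np.float64(0.246), 4), (np.float64(0.25), 57), (np.float64(0.254), 81), (np.float64(0.258), 32), (np.float64(0.262), 21), (np.float64(0.266), 24), (np.float64(0.27), 27), (np.float64(0.274), 39), (np.float64(0.278), 2)]
t 11.07 pos [0.5465 0.2018 0.3838] rot [179.85   0.18 171.9 ] F [-0.1 -0.2 -3.6] -> shift [ 0.0002 -0.0001 -0.0962] turn -0.1
t 11.07 pos [0.5465 0.2018 0.3838] rot [179.85   0.18 171.9 ] F [-0.1 -0.2 -3.6] -> shift [-0.0229 -0.5559 -0.0976] turn -19.1
```

Call:
play_rows(targets=[[[0,0,-0.02,0],[0,0,-0.045,0],[0,-0.01,-0.07,0],[0,-0.03,-0.09,0],[-0.002,-0.06,-0.097,-2]]])

```text
t: 11.7
eef_pos: [0.5395, 0.1417, 0.4793]
ee_rot: [3.14, 0.001, 3.037]
force: [0.3, -0.4, -3.0]
width: 0.0312
```

Call:
play_rows(targets=[[[0,-0.035,0,-1],[0,-0.07,0,-3],[0,-0.105,0,-4],[0,-0.14,0,-5],[0,-0.175,0,-6]]])

```text
t: 12.32
eef_pos: [0.5204, -0.0333, 0.478]
ee_rot: [3.141, 0.0, 3.14]
force: [0.9, 0.5, -3.1]
width: 0.031
```

```bash
python3 -c "
from h import *
go([.4906,-.352,.48],-169);s=arm.get_state();print(s['q'],s['width'])"
```

```text
t 12.32 pos [ 0.5204 -0.0333  0.478 ] rot [179.98   0.   179.92] F [ 0.9  0.5 -3.1] -> shift [ 0.0294 -0.3188 -0.0021] turn -11.08
[ 3.12643253e-01  6.23637960e-02 -2.02215392e-01 -2.93641857e-04
 -1.30612473e+00 -1.88473923e+00] 0.030980702037179345
```

Call:
play_rows(targets=[[[0.005,-0.035,0,-2],[0.01,-0.075,0,-4],[0.015,-0.115,0,-6],[0.02,-0.155,0,-8],[0.025,-0.195,0,-10]]])

```text
t: 12.95
eef_pos: [0.495, -0.2283, 0.478]
ee_rot: [3.141, 0.0, -2.968]
force: [0.1, -0.2, -3.3]
width: 0.0307
```

```bash
python3 -c "
from h import *
go([.4906,-.352,.395],-169)"
```

```text
t 12.95 pos [ 0.495  -0.2283  0.478 ] rot [ 1.7999e+02  1.0000e-02 -1.7005e+02] F [ 0.1 -0.2 -3.3] -> shift [ 0.0257 -0.1211  0.083 ] turn -1.05
```

Call:
play_rows(targets=[[[0.008,-0.04,0,-1],[0.016,-0.08,0,-1],[0.0257,-0.121,0.01,-1],[0.0257,-0.121,0.03,-1],[0.0257,-0.121,0.05,-1]]])

```text
t: 13.58
eef_pos: [0.4906, -0.3514, 0.427]
ee_rot: [3.141, -0.0, -2.953]
force: [-0.6, 0.4, -3.3]
width: 0.0299
```

Call:
play_rows(targets=[[[0,0,0.02,0],[0,0,0.032,0],[0,0,0.037,0],[0,0,0.037,0],[0,0,0.037,0]]])

```text
t: 14.2
eef_pos: [0.4912, -0.3508, 0.3919]
ee_rot: [-3.141, 0.001, -2.951]
force: [0.1, -0.4, -3.3]
width: 0.03
```

```bash
python3 - <<'E'
from h import *
go([.574,-.336,.391],-169)
im,d,P=grab("scene");a,_,_=grab("top")
cv2.imwrite("pics/p5.png",np.hstack([cv2.resize(im[150:300,90:230,::-1],(420,450),interpolation=cv2.INTER_CUBIC),cv2.resize(a[90:240,295:395,::-1],(300,450),interpolation=cv2.INTER_CUBIC)]))
E
```

```text
t 14.2 pos [ 0.4912 -0.3508  0.3919] rot [-1.7995e+02  6.0000e-02 -1.6910e+02] F [ 0.1 -0.4 -3.3] -> shift [-0.0841 -0.0011  0.001 ] turn -0.1
```

View pics/p5.png

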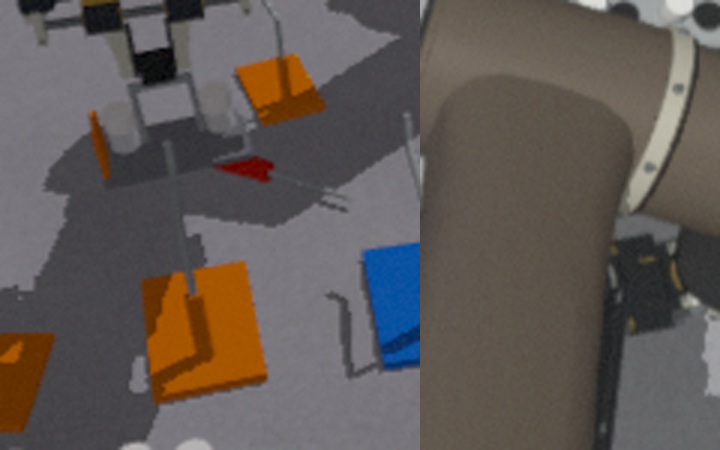

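The carrier is level and the hook tip (px 168,143) lines up with the window (px 138–195). Moving in.

Call:
play_rows(targets=[[[-0.008,0,0,0],[-0.018,-0.0005,0,0],[-0.028,-0.001,0,0],[-0.038,-0.001,0,0],[-0.046,-0.001,0,0]]])

```text
t: 14.92
eef_pos: [0.5372, -0.3428, 0.3908]
ee_rot: [3.141, -0.0, -2.951]
force: [-0.5, 0.3, -3.1]
width: 0.0301
```

Call:
play_rows(targets=[[[-0.008,0,0,0],[-0.018,0,0,0],[-0.028,0,0,0],[-0.036,0,0,0],[-0.038,0,0,0]]])

```text
t: 15.55
eef_pos: [0.5742, -0.3357, 0.3909]
ee_rot: [3.142, -0.0, -2.951]
force: [-1.1, -0.4, -3.0]
width: 0.0302
```

```bash
python3 - <<'E'
from h import *
go([.574,-.336,.352],-169)
im,d,P=grab("scene")
cv2.imwrite("pics/p6.png",cv2.resize(im[150:290,90:230,::-1],(600,600),interpolation=cv2.INTER_CUBIC))
E
```

```text
t 15.55 pos [ 0.5742 -0.3357  0.3909] rot [ 1.800e+02 -1.000e-02 -1.691e+02] F [-1.1 -0.4 -3. ] -> shift [ 0.0003 -0.0003  0.0389] turn -0.1
```

View pics/p6.png

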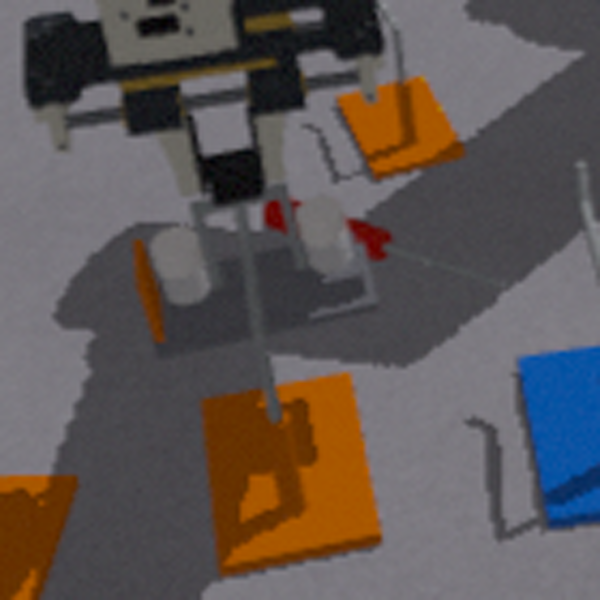

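Call:
play_rows(targets=[[[0,0,0.008,0],[0,0,0.016,0],[0,0,0.024,0],[0,0,0.03,0],[0,0,0.033,0]]])

```text
t: 16.23
eef_pos: [0.5735, -0.3359, 0.3575]
ee_rot: [3.141, -0.001, -2.952]
force: [0.3, -0.6, -3.5]
width: 0.03
```

Call:
play_rows(targets=[[[0,0,0.001,0],[0,0,0.002,0],[0,0,0.003,0],[0,0,0.003,0],[0,0,0.003,0]]])

```text
t: 16.85
eef_pos: [0.5736, -0.3359, 0.3552]
ee_rot: [-3.142, 0.0, -2.952]
force: [0.0, 0.0, -3.1]
width: 0.0297
```

Call:
play_rows(targets=[[[0,0,0.001,0],[0,0,0.002,0],[0,0,0.003,0],[0,0,0.003,0],[0,0,0.003,0]]])

```text
t: 17.48
eef_pos: [0.5737, -0.3359, 0.3525]
ee_rot: [-3.141, 0.0, -2.951]
force: [-1.3, 1.5, 1.4]
width: 0.0298
```

The weight has moved to the hook (Fz went from −3.1 to +1.4). Easing up a hair, then releasing.

Call:
play_rows(targets=[[[0,0,-0.0005,0],[0,0,-0.0005,0],[0,0,-0.0005,0]]], newtons=5)

```text
t: 17.85
eef_pos: [0.5737, -0.3359, 0.3526]
ee_rot: [-3.142, 0.0, -2.952]
force: [0.0, 0.8, -0.7]
width: 0.0301
```

Call:
play_rows(targets=[[[0,0,0,0],[0,0,0,0],[0,0,0,0],[0,0,0,0],[0,0,0,0]]], grip=150)

```text
t: 18.48
eef_pos: [0.5736, -0.3359, 0.3526]
ee_rot: [-3.142, -0.0, -2.952]
force: [0.3, -0.4, -0.6]
width: 0.0361
```

```bash
python3 - <<'E'
from h import *
s=arm.get_state();print(s["t"],s["width"],s["force"])
im,d,P=grab("scene")
cv2.imwrite("pics/p7.png",cv2.resize(im[160:280,100:220,::-1],(600,600),interpolation=cv2.INTER_CUBIC))
E
```

```text
18.475 0.03605580396604618 [ 0.32044579 -0.43319036 -0.58123912]
```

View pics/p7.png

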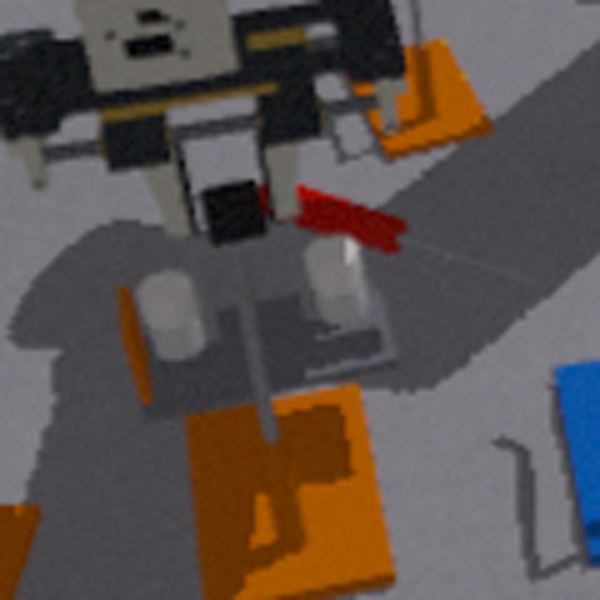

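Call:
play_rows(targets=[[[0,0,0,0],[0,0,0,0],[0,0,0,0],[0,0,0,0],[0,0,0,0]]], grip=70)

```text
t: 19.15
eef_pos: [0.5736, -0.3359, 0.3526]
ee_rot: [-3.142, 0.0, -2.952]
force: [-1.1, -0.5, -0.0]
width: 0.0635
```

Call:
play_rows(targets=[[[0,0,-0.01,0],[0,0,-0.03,0],[0,0,-0.06,0],[0,0,-0.1,0],[0,0,-0.15,0]]])

```text
t: 19.77
eef_pos: [0.5733, -0.3358, 0.5039]
ee_rot: [3.141, -0.001, -2.952]
force: [0.9, -0.3, 0.3]
width: 0.0637
```

Call:
play_rows(targets=[[[0.03,0,0,0],[0.07,0,0,0],[0.09,0,0,0],[0.1,0,0,0],[0.1,0,0,0]]])

```text
t: 20.4
eef_pos: [0.4753, -0.3549, 0.503]
ee_rot: [-3.141, 0.001, -2.952]
force: [0.1, -0.4, 0.2]
width: 0.0636
```

```bash
python3 - <<'E'
from h import *
s=arm.get_state();print(s["t"],s["eef_pos"],s["width"],s["force"])
def m():
    im,d,P=grab("scene")
    k=(im.max(2)<60)&(d>0)&(P[...,2]>.155)&(P[...,2]<.21)&(abs(P[...,0]-.575)<.04)&(abs(P[...,1]+.336)<.04)
    v,u=np.where(k);print("tab",len(u),np.round([u.mean(),v.mean()],2),np.round(np.median(P[k],0),3));return im
im=m();[m() for _ in range(6)];im=m()
cv2.imwrite("pics/p8.png",np.hstack([cv2.resize(im[150:290,90:230,::-1],(420,420),interpolation=cv2.INTER_CUBIC),cv2.resize(im[...,::-1],(380,285)) .repeat(1,0) if 0 else cv2.copyMakeBorder(cv2.resize(im[100:,:,::-1],(380,211)),0,209,0,0,0)]))
E
```

```text
20.4 [ 0.47534433 -0.35486564  0.50299649] 0.0635560385615134 [ 0.12507012 -0.38085224  0.22041824]
tab 141 [145.98 202.26] [ 0.578 -0.336  0.179]
tab 142 [145.99 202.25] [ 0.577 -0.336  0.179]
tab 143 [146.   202.29] [ 0.578 -0.335  0.179]
tab 141 [146.01 202.2 ] [ 0.578 -0.335  0.18 ]
tab 141 [145.99 202.27] [ 0.578 -0.336  0.179]
tab 142 [146.02 202.32] [ 0.578 -0.336  0.178]
tab 142 [146.04 202.25] [ 0.578 -0.335  0.18 ]
tab 142 [146.04 202.3 ] [ 0.578 -0.335  0.179]
```

View pics/p8.png

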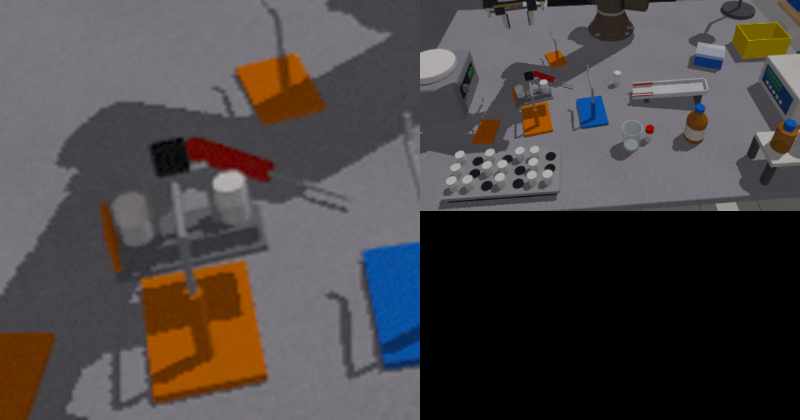

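The carrier hangs across the prong of the large orange hook and isn't moving: the tab centroid stays within 0.1 px over 0.4 s. The bystanders are where they were. Handing in.

```bash
python3 -c "
from station import job_done
print(job_done())"
```

```text
the job is handed in; nothing more can be done
None
```

The carrier is off the chute and hanging still by its steel bar on the large orange hook; the job was handed in at about 21 s, and no verdict was reported.

- **Push:** With the fingers closed, I pushed on the orange nose plate at about 2.5–3.5 N. The nose stopped about 22 mm above the upper end of the lips. I did not touch the handle or tab during the push.
- **Grip:** I pinched the tab along its 30 mm length, not across y as the handle's note says. Pinched across y, the fingers would have run into the upturned hook tip as the bar came down. The hold was firm and the carrier stayed level throughout.
- **Hook:** Of the three orange hooks, I used the one whose foot measured 153 x 99 mm; the other two measured about 113 x 75 mm.
- **Last checks:** The weight went over to the hook, with the vertical force going from -3 N to about 0. The gripper then backed off without contact. The tab's position stayed within 0.1 px over 0.4 s.
- **Bystanders:** They look undisturbed in the last scene picture. I judged that by eye and did not measure their positions.
- **Camera disagreement:** The two cameras differed by about 5 mm on the chute's sideways position, and I used a value in between. The last picture suggests a slight lean of the hanging carrier, which may only be perspective; I did not measure it.

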